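# Set the mixer's speed dial to the red line and start it

## Task

On the small white bench mixer, turn the speed dial by pushing its blue peg with a fingertip until the dial's white index line is lined up with the red set line on the scale, then press the green start button fully down and let it come up again. Push gently, do not pinch the peg or anything else, do not press start before the dial is set, and leave the things standing round the mixer where they are.

Things in the scene. Friction and masses are not known exactly. Their poses are not given: they have to be found in the camera images.
- mixer: White bench mixer, case 126 mm deep (x) by 190 mm wide (y), top 45 mm above the worktop, fixed. Origin: centre of its underside; front faces -x. On top: black speed dial at right (-y), green start button at left front, rubber cup at left back (up to 22 mm above the case). A 0.43 m high analyser stands close behind it (face at x = 0.585), another to the left (y above 0.25, from x = 0.45).
- dial_axis (a point): Point on the dial's upright axis, at the dial's flat top, 55 mm above the worktop. The dial is a disc of radius 47 mm, 10 mm high, inside a flat white scale ring of radius 59 mm and 4 mm high, and turns about this axis with light friction (about 0.06 N m; it stays where it is left, no spring).
- index_mark (a point): End of the dial's white index line, where it meets the scale; turns with the dial, 52 mm from the dial's axis.
- set_mark (a point): The red set line, 2.8 mm wide, on the white scale ring round the dial, 52 mm from the dial's axis; it cannot be moved. Job done when the index mark is beside it. It always lies clockwise (seen from above) of where the index mark starts, by 0.7 to 2.4 rad.
- peg (a point): The dial's blue upright finger peg: on the centre line of the peg, 12 mm above the dial's flat top (half-way up). The peg is 14 mm across and stands 24 mm above the dial's top (its top 79 mm above the worktop), 35 mm from the dial's axis, on the index line (so peg, index mark and axis are in one vertical plane); a low collar 19 mm across and 1.5 mm high surrounds its foot.
- speed_dial (a joint): Angle of the dial, rad, 0 to 4.0 (stops at both ends), grows clockwise seen from above. At 2.0 the index line and peg point straight to the front of the mixer (its -x).
- start_button_top (a point): Centre of the top of the green start button, 26 mm across, spring-loaded; moves down with it.
- start_button (a joint): Travel of the start button, m: 0 = up, 0.006 = fully down (4 N); springs back.
- dropper: Loose red dropper bottle, 34 mm across, 100 mm high, to the left of the mixer. Origin at the centre of its underside. Leave alone.
- dish: Loose clear petri dish, 61 mm across, 14 mm high, to the right of the mixer. Origin at the centre of its underside. Leave alone.
- slide_box: Loose blue slide box, 87 by 100 by 34 mm, farther to the right. Origin at the centre of its underside. Leave alone.

How it is judged (in metres and radians):
On the way, in this order (a step that is already met when the one before it is completed fails the run):
1. the index line stands at the red set line and the dial is at rest (horizontal distance between index_mark and set_mark below 0.004 m and velocity of joint speed_dial between -0.05 and 0.05 rad/s), for 0.2 s.
2. the start button is pressed down (value of joint start_button above 0.0045 m), for 0.05 s.
At the end, for the whole second after the job is handed in: The index mark is within 4 mm (about 4.5 degrees) of the red set line, the start button has been pressed at least 4.5 mm down after that and is up again, and the dropper bottle (upright), petri dish and slide box are within 10 mm of where they stood (horizontal distance between index_mark and set_mark below 0.004 m and value of joint start_button below 0.0015 m and distance of each of dropper, dish, slide_box from where it was at the start of the episode below 0.01 m and angle between dropper's own z axis and vertical below 0.1 rad); the robot touches nothing.
It fails at once if start pressed while the dial is off the red line (value of joint start_button above 0.003 m and horizontal distance between index_mark and set_mark above 0.005 m).
It fails at once if the dial is pinched or forced (more than 30 N from the fingers) (contact force between the fingers and speed_dial above 30 N).
It fails at once if a bystander is lifted, carried or shifted by more than 10 mm (distance of any of dropper, dish, slide_box from where it was at the start of the episode above 0.01 m).
It also fails if it takes over 53 s, if anything falls off the work surface, if the arm or the gripper's body presses on something with over 40 N, if the wrist force passes 120 N, or if a joint passes its speed limit or range.

## Robot

A 6-joint arm with a two-finger parallel gripper is mounted at the origin on a cart in front of the work surface, level with it; the furniture and walls round the work are solid. World frame = base frame: x ahead of the robot, y to its left, z up, the work surface at z = 0. Lengths are in mm, angles in rad, forces in N, time in s.
With the tool pointing down it reaches from about 350 to 875 mm from the base axis. Payload 4.2 kg.
Tool frame: the origin (TCP) lies on the mounting face of the last link; the fingertips stand 173 mm ahead of it and the grasp point (between the pads) lies 155 mm ahead of it; z points along the fingers, y is the direction in which the jaws open and shut (so a half turn about z gives the same grasp; the last joint's range is limited). The gripper opens to 85 mm and grips with 20 to 120 N. Pads are 22 mm wide; open, the fingers measure 114 mm over their backs; the gripper's body (76 mm by 85 mm) begins 54 mm behind the grasp point. The pads swing forward as they close: fully open they stand 13 mm farther back than shut.
Start: joints at [-0.983, 0.385, 0.008, 0, -1.194, -0.259], TCP at [201.833, -591.493, 404.712] pointing down, gripper open.
Joint ranges: [-3.14, 3.14], [-1.21, 2.06], [-1.07, 1.41], [-3.16, 2.05], [-2.99, -0.16], [-3.1, 3.1]. Speed limits (rad/s): [2.79, 2.79, 3.14, 3.14, 3.14, 3.14].

## Interface

Orientations are given as a unit quaternion [x, y, z, w].
In Python, from bench import arm gives the robot as it stands.
- The arm moves only by the shell command python3 -m jog 'ROWS' [OPENING]. ROWS is JSON, a list that holds one entry, the list of rows, each a list of 4 numbers: the shift along the tool's x, y, z in mm, then the turn about the tool's z in degrees. In form: [[[x, y, z, spin], ...]]. A call has exactly 5 rows; each row is the pose to reach, as a shift and turn from the pose measured when the call began, along the tool's axes at that moment; what a row does not reach only later rows make up. A row lasts 1/8 s, in which the tool goes at most 62.5 mm and 10.7 degrees, less where a joint would pass 70% of its speed; a pose out of reach is approached as far as the arm can. A call with a gripper value outside its range is refused whole. OPENING is the finger opening in mm, from 0 to 85.4, set as the call begins (- or left out, the last holds). The fingers move at their own pace and stop on an object; the grip force is fixed at half the most. Time passes only in rows, so rows that repeat a pose let the fingers close, or fill a call up. It gives the time, the measured TCP pose, the force and the opening at its end, in the units of the state.
- arm.read_state(): the state, without advancing time (a new reading comes with each control period).
- arm.get_image(name): name is "scene" or "top" or "wrist"; returns (picture, depth): 400x640x3 uint8, blue, green, red; 400x640 float32, mm along the optical axis (not along the pixel's ray), 0 where there is no reading.
- arm.camera_params(name): a dict with "mtx" (3x3 intrinsics, pixels), "R" (3x3) and "t" (3): a world point X has camera coordinates R X + t. Camera axes: x right, y down, z forward; pixel columns grow to the right and rows downward; lengths in mm; the calibration is good to about 2 mm. A picture is of the moment at which its call begins: read the wrist's pose just before it. camera_params takes no time and is no camera call; for the wrist camera it gives the pose at the moment of the call.
- arm.job_done(): hands the job in, once; it reports no verdict.
The state is a dict: "clock": time; "joints": joint angles; "joint_vel": joint speeds; "joint_efforts": joint torques, N m; "position": TCP position; "ee_rot": TCP orientation; "contact_force": force on the tool from outside, world axes, zero at the start; "wrist_torque": the same for the moment, N m; "gripper_width": finger opening in mm.
Only numpy, scipy, OpenCV 4.12 (cv2) and the standard library are available. Lean on these libraries where they do the work, as an engineer would, in place of code of your own. Each camera call takes 0.05 s, during which the arm holds its last target.

## Working session

There is one attempt and no reset: what is moved stays moved. The work goes in short steps, Python scripts to look and compute and a shell command to move; the robot and the scene stay as the last step left them, time stands still between calls to the robot, and variables do not carry over. Pictures are saved under pics/ and viewed, and the job is handed in when it is done.

```bash
ls; mkdir -p pics; python3 - <<'E'
from bench import arm
import cv2,numpy as np
print(arm.read_state())
for n in("scene","top"):
    im,d=arm.get_image(n); cv2.imwrite(f"pics/{n}0.png",im); np.savez(f"pics/{n}0.npz",im=im,d=d)
    p=arm.camera_params(n); print(n,p)
E
```

```text
pics
{'clock': 0.0, 'joints': array([-9.83384932e-01,  3.85551799e-01,  6.61943600e-03, -5.21603951e-04,
       -1.19401715e+00, -2.58594693e-01]), 'joint_vel': array([-0.00103515, -0.00018083,  0.00097493,  0.00015175,  0.00023278,
       -0.00103591]), 'joint_efforts': array([-1.92440006e-03, -3.92288196e+01,  1.88400275e+01,  4.18625593e+00,
       -4.70417464e-03, -5.72284875e-06]), 'position': array([ 201.78973095, -591.303145  ,  403.61819221]), 'ee_rot': array([-1.63573668e-01,  9.86530505e-01,  1.08121049e-03, -2.20903551e-04]), 'contact_force': array([-0.26656282, -0.02329143,  0.25592858]), 'wrist_torque': array([-0.00351592,  0.00352092, -0.02355579]), 'gripper_width': 85.26028989354582}
scene {'mtx': array([[436.14494617,   0.        , 312.99919211],
       [  0.        , 436.14494617, 201.15492242],
       [  0.        ,   0.        ,   1.        ]]), 'R': array([[-0.54723256, -0.8368617 , -0.01410762],
       [-0.46704213,  0.31930412, -0.82457051],
       [ 0.6945561 , -0.44464298, -0.56558328]]), 't': array([219.09598423, 331.50777538, 839.14909274])}
top {'mtx': array([[379.31284002,   0.        , 317.60486881],
       [  0.        , 379.31284002, 199.70127343],
       [  0.        ,   0.        ,   1.        ]]), 'R': array([[-0.00922279, -0.99981762,  0.01672298],
       [-0.9977133 ,  0.00808101, -0.06710344],
       [ 0.06695606, -0.01730362, -0.99760587]]), 't': array([ -52.83143729,  519.93988036, 1050.2017597 ])}
```

View pics/top0.png

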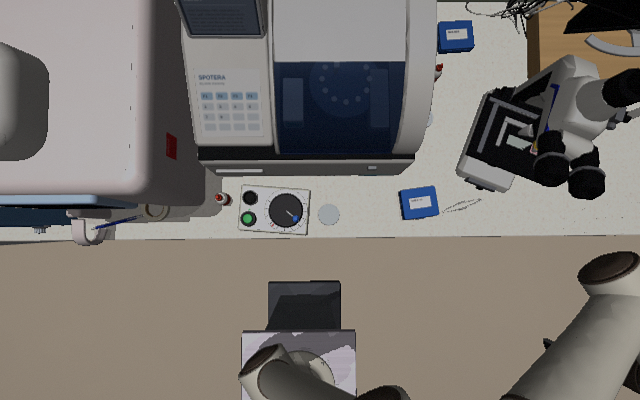

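View pics/scene0.png

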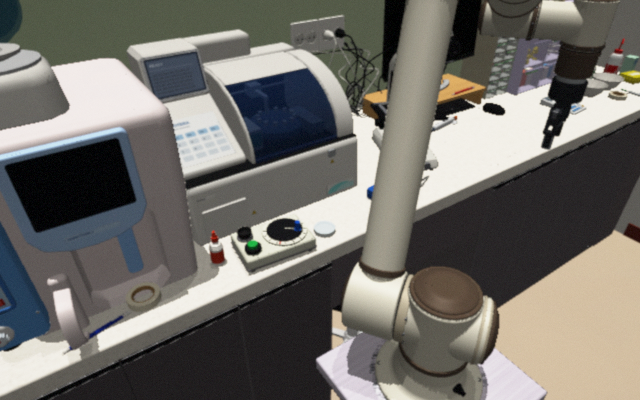

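The top view shows the mixer at about (274,208), with the dial at (286,210), the blue peg at (295,217), the button at (248,218), the cup at (250,198), the dropper at (222,198), the dish at (329,214) and the slide box at (419,202). Next I'll enlarge this and measure.

```bash
cat > h.py <<'E'
import cv2,numpy as np
from bench import arm
def ray(p,uv,z):
    d=p["R"].T@np.linalg.solve(p["mtx"],np.array([uv[0],uv[1],1.]))
    c=-p["R"].T@p["t"]
    return c+d*(z-c[2])/d[2]
def proj(p,X):
    q=p["mtx"]@(p["R"]@np.asarray(X,float)+p["t"]); return q[:2]/q[2]
def blobs(m,n=4,amin=4):
    k,l,s,c=cv2.connectedComponentsWithStats(m.astype(np.uint8))
    o=[(s[i,4],c[i].round(2),s[i,:4]) for i in range(1,k) if s[i,4]>=amin]
    return sorted(o,key=lambda t:-t[0])[:n]
E
python3 - <<'E'
from h import *
im=np.load("pics/top0.npz")["im"]; p=arm.camera_params("top")
cv2.imwrite("pics/topz.png",cv2.resize(im[170:250,200:350],None,fx=5,fy=5,interpolation=cv2.INTER_CUBIC))
for n,uv,z in(("dial",(286,210),55),("peg",(295,216),79),("button",(248,218),55),("drop",(222,198),80),("dish",(329,214),14),("box",(419,202),34),("c1",(240,231),45),("c2",(307,234),45),("c3",(310,190),45),("c4",(243,186),45)):
    print(n,ray(p,uv,z).round())
E
```

```text
dial [490.  29.  55.]
peg [473.   4.  79.]
button [469. 132.  55.]
drop [522. 196.  80.]
dish [479. -89.  14.]
box [ 510. -339.   34.]
c1 [434. 155.  45.]
c2 [424. -27.  45.]
c3 [545. -36.  45.]
c4 [557. 147.  45.]
```

View pics/topz.png

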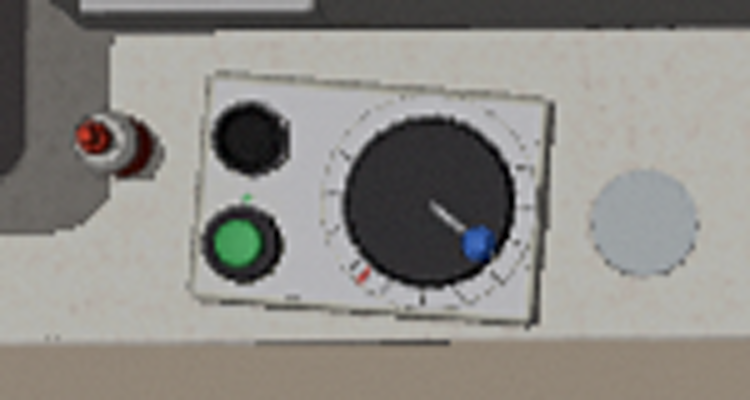

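```bash
cat >> h.py <<'E'
from scipy.spatial.transform import Rotation as Ro
def rel(target,yaw=None,s=None):
    """tool-axes shift to world TCP target (mm); yaw = world angle of tool x axis, deg"""
    s=s or arm.read_state(); R=Ro.from_quat(s["ee_rot"]).as_matrix()
    d=R.T@(np.asarray(target,float)-s["position"])
    cur=np.degrees(np.arctan2(R[1,0],R[0,0]))
    # tool z down: positive spin about tool z = negative yaw
    sp=0 if yaw is None else -((yaw-cur+180)%360-180)
    return d.round(1),round(sp,1),round(cur,1)
E
python3 - <<'E'
from h import *
s=arm.read_state(); R=Ro.from_quat(s["ee_rot"]).as_matrix(); print(R.round(3))
p=arm.camera_params("wrist"); c=-p["R"].T@p["t"]; print("cam in tool",R.T@(c-s["position"]),(p["R"]@R).round(2), p["mtx"])
print(rel([400,20,404],None))
E
```

```text
[[-0.946 -0.323 -0.001]
 [-0.323  0.946  0.002]
 [ 0.     0.002 -1.   ]]
cam in tool [70.44675808  1.83121029 31.02746689] [[-0.    1.    0.  ]
 [-0.96  0.   -0.28]
 [-0.28 -0.    0.96]] [[345.72770513   0.         321.07608512]
 [  0.         345.72770513 198.45360429]
 [  0.           0.           1.        ]]
(array([-384.9,  514.7,    0.7]), 0, np.float64(-161.2))
```

```bash
python3 -m jog '[[[-25,28,0,0],[-65,72,0,3],[-105,116,0,6],[-146,160,0,9],[-180,198,0,10]]]' 0; python3 -c "
from h import *
print(rel([480,50,404],180))"
```

```text
clock: 0.72
position: [308.5, -343.9, 403.9]
ee_rot: [-0.077, 0.997, 0.001, -0.0]
contact_force: [1.4, -1.0, 0.8]
gripper_width: 0.2
(array([-229.7,  363. ,    0.6]), np.float64(8.8), np.float64(-171.2))
```

```bash
python3 -m jog '[[[-25,40,0,2],[-56,88,0,4],[-87,136,0,6],[-118,184,0,8],[-145,228,0,9]]]'; python3 -c "
from h import *
print(rel([480,50,404],180))"
```

```text
clock: 1.35
position: [417.2, -94.5, 404.3]
ee_rot: [0.002, 1.0, 0.001, -0.0]
contact_force: [0.1, -0.6, -0.2]
gripper_width: -0.0
(array([-62.3, 144.7,   0.5]), np.float64(-0.2), np.float64(179.8))
```

```bash
python3 -m jog '[[[-18,40,0,0],[-38,88,0,0],[-56,130,0,0],[-62,145,0,0],[-62,145,0,0]]]'; python3 - <<'E'
from h import *
print(arm.read_state()["position"])
p=arm.camera_params("wrist"); im,d=arm.get_image("wrist"); np.savez("pics/w1.npz",im=im,d=d,**p); cv2.imwrite("pics/w1.png",im)
E
```

```text
clock: 1.98
position: [479.7, 50.7, 404.0]
ee_rot: [0.001, 1.0, 0.001, -0.001]
contact_force: [0.8, 0.1, 0.1]
gripper_width: 0.1
[479.68401515  50.73113012 404.0049146 ]
```

View pics/w1.png

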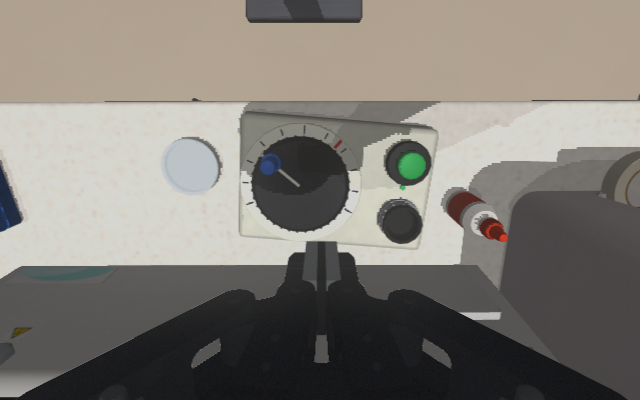

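The wrist view shows the dial at about (301,183), the peg at (269,162), the red mark at (338,145), the button at (410,165) and the dish at (191,165). Up in the image is -x. Next I'll measure these precisely.

```bash
cat > m.py <<'E'
from h import *
import sys
f=np.load(sys.argv[1]); im=f["im"]; p={k:f[k] for k in("mtx","R","t")}
hsv=cv2.cvtColor(im,cv2.COLOR_BGR2HSV); H,S,V=[hsv[...,i].astype(int) for i in range(3)]
ys,xs=np.mgrid[:400,:640]
D0=proj(p,[490,29,55]); 
near=np.hypot(xs-D0[0],ys-D0[1])<80
dark=near&(V<75)&(xs<D0[0]+60)
dark=cv2.morphologyEx(dark.astype(np.uint8),cv2.MORPH_OPEN,np.ones((5,5),np.uint8))
cs,_=cv2.findContours(dark,cv2.RETR_EXTERNAL,cv2.CHAIN_APPROX_NONE)
c=max(cs,key=cv2.contourArea); e=cv2.fitEllipse(cv2.convexHull(c)); print("disc",e)
wh=(near&(V<75))
for n,m,z in(("blue",near&(H>105)&(H<130)&(S>120),79),("red",near&((H<8)|(H>172))&(S>90),49),("green",(H>50)&(H<80)&(S>110)&(V>60)&(ys>D0[1]-90),56)):
    for b in blobs(m): print(n,b,ray(p,b[1],z).round(1))
axis=ray(p,e[0],55); print("axis",axis.round(1), "radius",[np.hypot(*(ray(p,(e[0][0]+dx,e[0][1]),55)-axis)[:2]).round(1) for dx in(e[1][0]/2,e[1][1]/2)])
cv2.imwrite(sys.argv[1][:-4]+"z.png",cv2.resize(im[int(D0[1])-75:int(D0[1])+75,int(D0[0])-60:int(D0[0])+140],None,fx=4,fy=4,interpolation=cv2.INTER_CUBIC)); print("crop origin",int(D0[0])-60,int(D0[1])-75)
E
python3 m.py pics/w1.npz
```

```text
disc ((300.0145263671875, 183.2056121826172), (95.2649154663086, 97.28241729736328), 103.85698699951172)
blue (np.int32(258), array([269.22, 164.84]), array([260, 154,  21,  21], dtype=int32)) [462.1   7.7  79. ]
red (np.int32(28), array([337.5, 144. ]), array([334, 140,   8,   9], dtype=int32)) [448.   67.7  49. ]
green (np.int32(587), array([411.42, 165.54]), array([398, 152,  28,  28], dtype=int32)) [467.3 136.3  56. ]
green (np.int32(16), array([402.5, 187. ]), array([401, 185,   4,   5], dtype=int32)) [487.8 129.2  56. ]
axis [484.1  32.4  55. ] radius [np.float64(45.0), np.float64(46.0)]
crop origin 236 114
```

View pics/w1z.png

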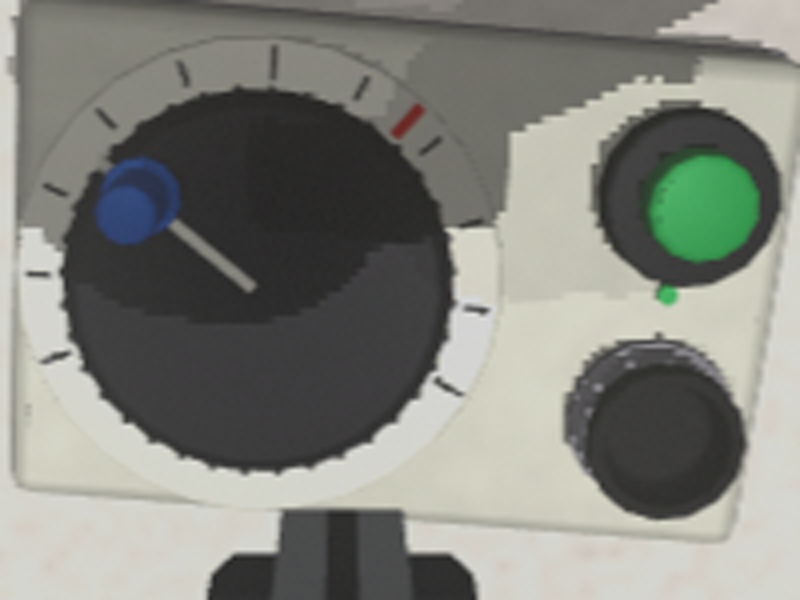

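```bash
cat >> h.py <<'E'
AX=np.array([484.1,32.4]); 
def tool(phi,gap,z=236):
    a=np.radians(phi); u=np.array([np.cos(a),np.sin(a)]); t=np.array([np.sin(a),-np.cos(a)])
    c=AX+35*u-(18+gap)*t
    return [c[0],c[1],z],phi-90
E
python3 - <<'E'
from h import *
f=np.load("pics/w1.npz")
print("pegtop",ray(f,(267.1,166.9),79),"foot",ray(f,(271,163.5),56.5))
s=arm.read_state(); print(s["joints"].round(2))
t,y=tool(232,12,300); print(t,y,rel(t,y)); t,y=tool(232,12);print(t,rel(t,y))
E
```

```text
pegtop [463.89554581   5.83068417  79.        ] foot [464.94352432   6.01636069  56.5       ]
[ 0.44  0.14 -0.33 -0.   -1.1  -2.01]
[np.float64(486.19217097180365), np.float64(-13.65022063600502), 300] 142 (array([ -7.3, -63.8, 104. ]), np.float64(37.8), np.float64(179.8))
[np.float64(486.19217097180365), np.float64(-13.65022063600502), 236] (array([ -7.5, -63.9, 168. ]), np.float64(37.8), np.float64(179.8))
```

```bash
cat >> h.py <<'E'
def tool(phi,gap,z=239):   # tool +y = clockwise tangent, tool x = radial outward
    a=np.radians(phi); u=np.array([np.cos(a),np.sin(a)]); t=np.array([np.sin(a),-np.cos(a)])
    c=AX+35*u-(14+gap)*t
    return [c[0],c[1],z],phi
E
python3 - <<'E'
from h import *
t,y=tool(232,16,310); print(t,y,rel(t,y))
E
```

```text
[np.float64(486.19217097180365), np.float64(-13.65022063600502), 310] 232 (array([ -7.3, -63.8,  94. ]), np.float64(-52.2), np.float64(179.8))
```

```bash
python3 -m jog '[[[-2,-13,20,-10],[-4,-28,42,-20],[-6,-44,66,-30],[-7,-58,86,-40],[-7,-64,94,-50]]]'; python3 - <<'E'
from h import *
t,y=tool(232,16); print(t,y,rel(t,y)); print(arm.read_state()["joints"].round(2))
E
```

```text
clock: 2.65
position: [484.7, -16.1, 308.9]
ee_rot: [-0.422, 0.906, 0.002, -0.002]
contact_force: [0.1, -0.1, 0.7]
gripper_width: 0.1
[np.float64(486.19217097180365), np.float64(-13.65022063600502), 239] 232 (array([-3. ,  0.1, 69.9]), np.float64(-2.0), np.float64(-130.0))
[ 0.3   0.25 -0.46 -0.   -0.87 -1.  ]
```

```bash
python3 -m jog '[[[-1,0,20,-1],[-2,0,40,-2],[-3,0,58,-2],[-3,0,67,-2],[-3,0,70,-2]]]'; python3 - <<'E'
from h import *
p=arm.camera_params("wrist"); im,d=arm.get_image("wrist"); np.savez("pics/w2.npz",im=im,d=d,**p); cv2.imwrite("pics/w2.png",im)
E
```

```text
clock: 3.28
position: [486.0, -14.6, 238.8]
ee_rot: [-0.438, 0.899, 0.002, -0.002]
contact_force: [0.2, -0.6, -0.2]
gripper_width: -0.2
```

View pics/w2.png

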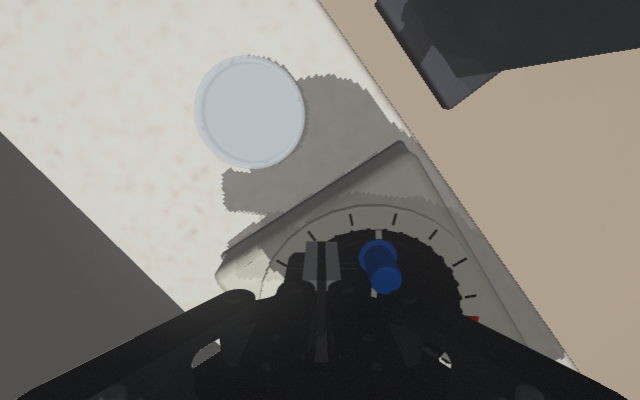

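The wrist view shows the closed fingertips at about (322,265), with the peg at (380,265) just to their right on the tool +y side. The red mark is at (473,320). I'll close the gap gently.

```bash
python3 -m jog '[[[0,4,0,0],[0,8,0,0],[0,11,0,0],[0,14,0,0],[0,15,0,0]]]'; python3 - <<'E'
from h import *
s=arm.read_state(); R=Ro.from_quat(s["ee_rot"]).as_matrix()
print("axis in tool",(R.T@(np.r_[AX,55]-s["position"])).round(1), "pegtop", (R.T@(np.array([463.9,5.8,79])-s["position"])).round(1),rel(s["position"])[2])
C=(R.T@(np.r_[AX,55]-s["position"]))[:2]
for a in(4,9,14,19,24,29):
    c,q=np.cos(np.radians(a)),np.sin(np.radians(a)); print(a,(C-np.array([[c,-q],[q,c]])@C).round(1))
p=arm.camera_params("wrist"); im,d=arm.get_image("wrist"); cv2.imwrite("pics/w3.png",im[150:400,200:520])
E
```

```text
clock: 3.95
position: [474.2, -5.0, 239.1]
ee_rot: [-0.438, 0.899, 0.002, -0.002]
contact_force: [0.3, -2.7, 2.2]
gripper_width: 0.1
axis in tool [-35.9  14.4 184.1] pegtop [ -2.4  14.1 160.2] -128.1
4 [0.9 2.5]
9 [1.8 5.8]
14 [2.4 9.1]
19 [ 2.7 12.5]
24 [ 2.8 15.8]
29 [ 2.5 19.2]
```

View pics/w3.png

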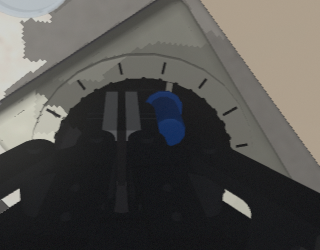

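The fingertips are at (120,120) in the crop and now touch the peg at (165,115), with about 3 N. I'll sweep round the dial axis.

```bash
python3 -m jog '[[[0.9,2.5,0,4],[1.8,5.8,0,9],[2.4,9.1,0,14],[2.7,12.5,0,19],[2.8,15.8,0,24]]]'; cat > n.py <<'E'
from h import *
s=arm.read_state(); R=Ro.from_quat(s["ee_rot"]).as_matrix()
print("yaw",rel(s["position"])[2],s["joints"].round(2))
C=(R.T@(np.r_[AX,55]-s["position"]))[:2]; print("axis in tool",C)
def tab(al):
  for a in al:
    c,q=np.cos(np.radians(a)),np.sin(np.radians(a)); T=C-np.array([[c,-q],[q,c]])@np.array([-35.5,14.4]); print(a,T.round(1))
tab((5,10,15,20,25))
E
python3 n.py; python3 - <<'E'
from h import *
im,d=arm.get_image("top"); cv2.imwrite("pics/t4.png",cv2.resize(im[170:250,200:350],None,fx=5,fy=5,interpolation=cv2.INTER_CUBIC))
im,d=arm.get_image("wrist"); cv2.imwrite("pics/w4.png",im[150:400,200:520])
E
```

```text
clock: 4.62
position: [460.6, 3.0, 239.3]
ee_rot: [-0.24, 0.971, 0.001, -0.001]
contact_force: [2.6, -1.9, -0.7]
gripper_width: 0.1
yaw -152.2 [ 0.36  0.31 -0.6  -0.   -0.66 -1.44]
axis in tool [-34.770807    14.56293197]
5 [1.8 3.3]
10 [2.7 6.5]
15 [3.2 9.8]
20 [ 3.5 13.2]
25 [ 3.5 16.5]
```

View pics/w4.png

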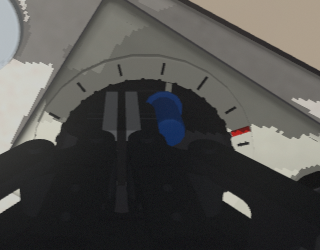

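View pics/t4.png

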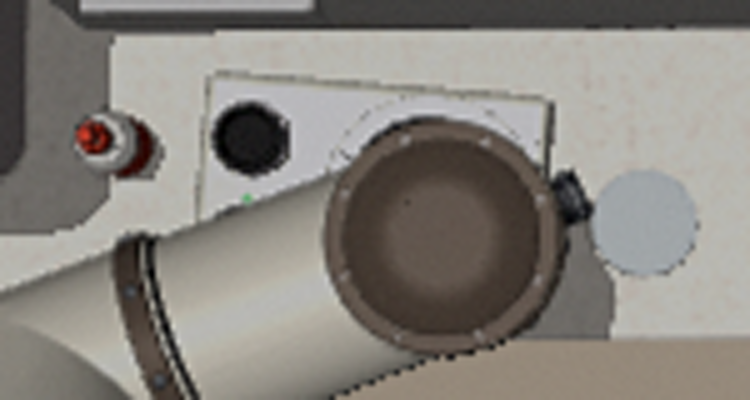

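The dial turns with the tool: in the wrist crop the index line end is still at (168,86), while the red mark has moved to (240,132). The arm hides the dial in the top view. I'll carry on.

```bash
python3 -m jog '[[[1.5,3.3,0,5],[2.7,6.5,0,10],[3.2,9.8,0,15],[3.5,13.2,0,20],[3.5,16.5,0,25]]]'; python3 n.py; cat > w.py <<'E'
from h import *
import sys
p=arm.camera_params("wrist"); im,d=arm.get_image("wrist"); np.savez(f"pics/{sys.argv[1]}.npz",im=im,d=d,**p)
cv2.imwrite(f"pics/{sys.argv[1]}.png",cv2.resize(im[200:340,260:460],None,fx=4,fy=4,interpolation=cv2.INTER_CUBIC))
E
python3 w.py w5
```

```text
clock: 5.35
position: [450.0, 16.1, 239.6]
ee_rot: [-0.025, 1.0, 0.001, -0.001]
contact_force: [2.5, -3.0, 0.8]
gripper_width: 0.0
yaw -177.1 [ 0.4   0.3  -0.62 -0.   -0.65 -1.91]
axis in tool [-35.16831343  14.14402737]
5 [1.5 2.9]
10 [2.3 6.1]
15 [2.8 9.4]
20 [ 3.1 12.8]
25 [ 3.1 16.1]
```

View pics/w5.png

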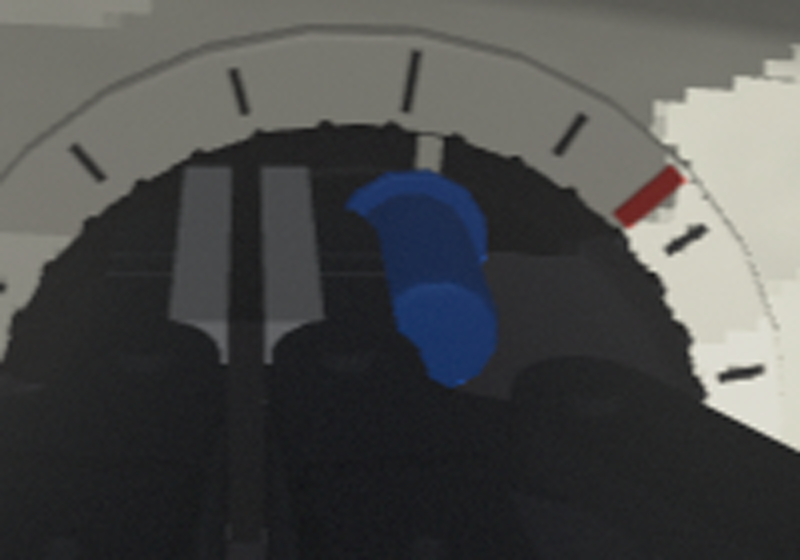

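The index stub is at crop (429,152) and the red line at crop (650,196). Next I'll convert these to angles about the dial axis.

```bash
cat > a.py <<'E'
from h import *
import sys
f=np.load(f"pics/{sys.argv[1]}.npz")
v=[float(x) for x in sys.argv[2:]]
for n,u,z in(("idx",v[:2],55),("red",v[2:],49)):
    X=ray(f,(260+(u[0]-1.5)/4,200+(u[1]-1.5)/4),z); d=X[:2]-AX; print(n,X.round(1),"ang",np.degrees(np.arctan2(d[1],d[0]))%360,"r",np.hypot(*d))
E
python3 a.py w5 429 152 650 196
```

```text
idx [441.1  39.3  55. ] ang 170.92772537715328 r 43.532156277019865
red [448.1  68.4  49. ] ang 135.03140735403426 r 50.94372528801668
```

```bash
python3 -m jog '[[[1.2,2.9,0,5],[2.3,6.1,0,10],[2.8,9.4,0,15],[3.1,12.8,0,20],[3.1,16.1,0,25]]]'; python3 n.py; python3 w.py w6
```

```text
clock: 6.02
position: [445.8, 32.0, 239.5]
ee_rot: [0.193, 0.981, 0.001, -0.002]
contact_force: [1.5, -3.8, 1.6]
gripper_width: 0.3
yaw 157.8 [ 0.44  0.3  -0.63 -0.   -0.65 -2.39]
axis in tool [-35.97918255  14.81279295]
5 [0.6 3.6]
10 [1.5 6.8]
15 [ 2.  10.1]
20 [ 2.3 13.4]
25 [ 2.3 16.8]
```

View pics/w6.png

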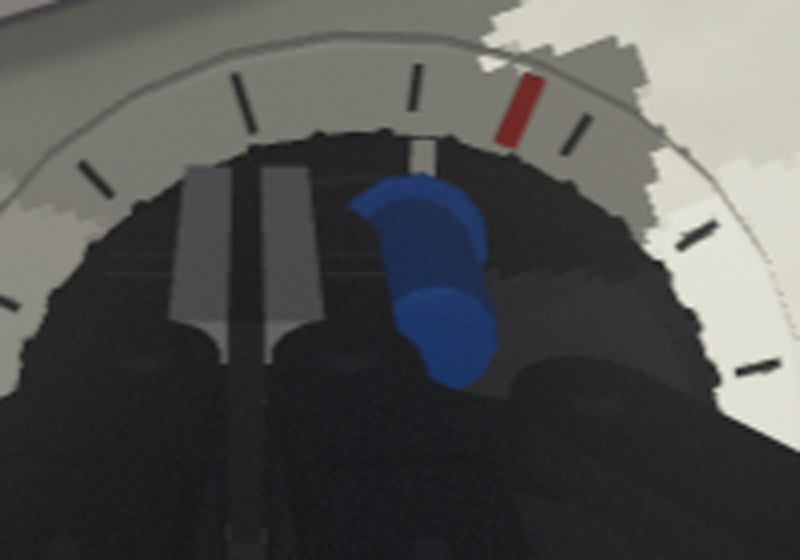

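```bash
python3 a.py w6 423 155 520 110; python3 - <<'E'
from h import *
s=arm.read_state(); R=Ro.from_quat(s["ee_rot"]).as_matrix()
C=(R.T@(np.r_[AX,55]-s["position"]))[:2]
for a in(2,4,6,8,10,12):
    c,q=np.cos(np.radians(a)),np.sin(np.radians(a)); print(a,(C-np.array([[c,-q],[q,c]])@C).round(1))
E
```

```text
idx [446.5  55.4  55. ] ang 148.50323090303786 r 44.05362534650964
red [448.1  68.3  49. ] ang 135.078611709649 r 50.88677028970055
2 [0.5 1.3]
4 [0.9 2.5]
6 [1.3 3.8]
8 [1.7 5.2]
10 [2.  6.5]
12 [2.2 7.8]
```

```bash
python3 -m jog '[[[0.5,1.3,0,2],[0.9,2.5,0,4],[1.3,3.8,0,6],[1.7,5.2,0,8],[2.0,6.5,0,10]]]'; python3 w.py w7;python3 - <<'E'
from h import *
s=arm.read_state(); R=Ro.from_quat(s["ee_rot"]).as_matrix()
C=(R.T@(np.r_[AX,55]-s["position"]))[:2]; print(C,rel(s["position"])[2])
for a in(2,3,4,5,6):
    c,q=np.cos(np.radians(a)),np.sin(np.radians(a)); print(a,(C-np.array([[c,-q],[q,c]])@C).round(1))
E
```

```text
clock: 6.7
position: [446.1, 38.7, 239.4]
ee_rot: [0.278, 0.961, -0.0, -0.002]
contact_force: [0.6, -2.2, 1.8]
gripper_width: -0.0
[-36.39049668  15.11117163] 147.7
2 [0.5 1.3]
3 [0.7 1.9]
4 [1.  2.6]
5 [1.2 3.2]
6 [1.4 3.9]
```

View pics/w7.png

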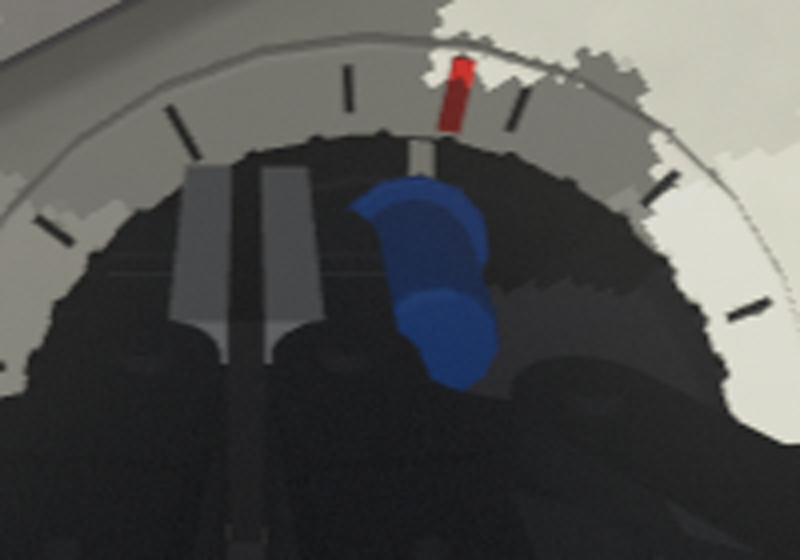

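```bash
python3 a.py w7 422 157 456 95
```

```text
idx [450.4  61.1  55. ] ang 139.60183427554773 r 44.27132940871787
red [448.1  68.1  49. ] ang 135.2693373528284 r 50.70694923877005
```

```bash
python3 -m jog '[[[0.3,0.8,0,1],[0.5,1.4,0,2],[0.8,2.2,0,3],[1.1,2.9,0,4.5],[1.1,2.9,0,4.5]]]'; python3 w.py w8
```

```text
clock: 7.38
position: [446.6, 41.9, 239.3]
ee_rot: [0.316, 0.949, -0.0, -0.003]
contact_force: [-1.0, -2.1, 1.3]
gripper_width: 0.0
```

View pics/w8.png

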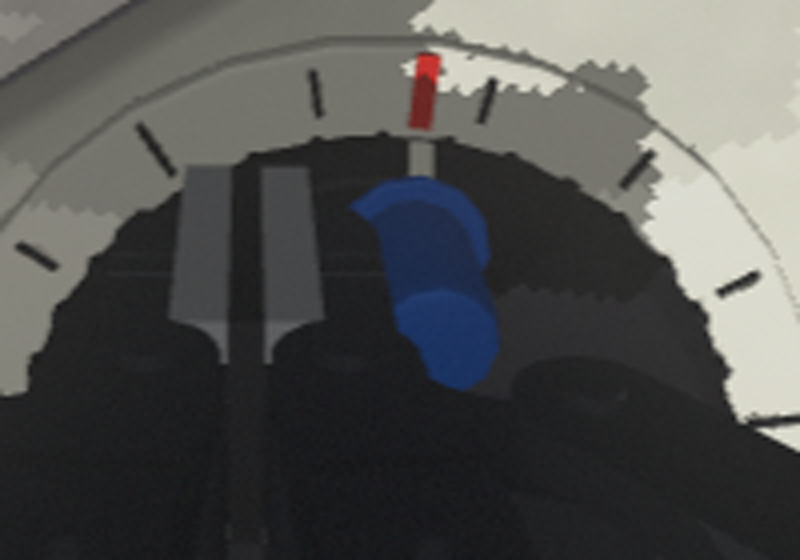

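The index stub at (422,158) and the red line at (425,92) are lined up. I'll back the finger off, rise and check.

```bash
python3 a.py w8 422 158 425 92; python3 -m jog '[[[0,-5,0,0],[0,-11,0,0],[0,-15,-4,0],[0,-15,-30,0],[0,-15,-65,0]]]'; python3 - <<'E'
from h import *
p=arm.camera_params("wrist"); im,d=arm.get_image("wrist"); np.savez("pics/w9.npz",im=im,d=d,**p); cv2.imwrite("pics/w9.png",im)
E
```

```text
idx [452.6  63.7  55. ] ang 135.2059995037666 r 44.38657245421455
red [448.2  68.1  49. ] ang 135.20661198440422 r 50.64138849396849
clock: 8.05
position: [437.6, 29.5, 304.7]
ee_rot: [0.316, 0.949, -0.001, -0.003]
contact_force: [0.3, 0.0, 0.4]
gripper_width: 0.0
```

View pics/w9.png

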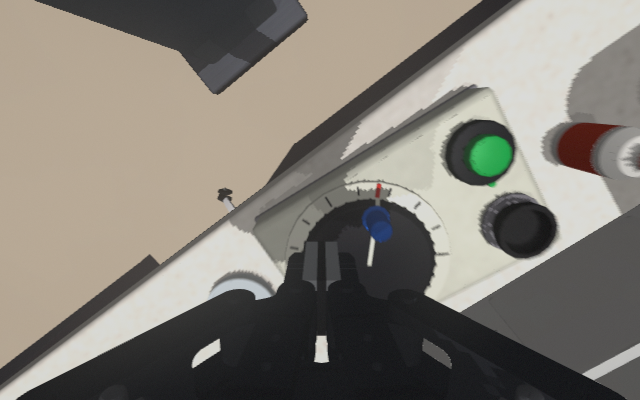

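The index line still points at the red mark at (378,190), and the finger is clear. Next I'll triangulate the button from two wrist views.

```bash
python3 - <<'E'
from h import *
P=[];U=[]
for n in("w1","w9"):
    f=np.load(f"pics/{n}.npz"); hsv=cv2.cvtColor(f["im"],cv2.COLOR_BGR2HSV); H,S,V=[hsv[...,i] for i in range(3)]
    b=blobs((H>50)&(H<80)&(S>110)&(V>60),1)[0]; print(b)
    u,v=b[1].astype(float); dd=f["d"][int(v)-4:int(v)+5,int(u)-4:int(u)+5]
    z=np.median(dd[dd>0]); X=f["R"].T@(np.linalg.solve(f["mtx"],[u,v,1])*z-f["t"]); print("depth pt",X.round(1))
    P.append(f["mtx"]@np.c_[f["R"],f["t"]]); U.append([u,v])
X=cv2.triangulatePoints(P[0],P[1],np.array(U[0]),np.array(U[1])); X=(X[:3]/X[3]).ravel(); print(X.round(1))
print(rel([X[0],X[1],260]), arm.read_state()["joints"].round(2))
E
```

```text
(np.int32(587), array([411.42, 165.54]), array([398, 152,  28,  28], dtype=int32))
depth pt [465.3 133.4  66.8]
(np.int32(1585), array([488.71, 154.95]), array([465, 134,  48,  43], dtype=int32))
depth pt [464.9 134.   66.9]
[465.5 134.1  65.4]
(array([41.2, 98.9, 50.1]), 0, np.float64(143.3)) [ 0.44  0.17 -0.56 -0.   -0.83 -2.65]
```

```bash
python3 -m jog '[[[10,24,0,-8],[22,55,0,-16],[34,84,0,-24],[41,99,20,-32],[41,99,42,-36]]]'; python3 -c "
from h import *
print(rel([465,134,244],180))"
```

```text
clock: 8.72
position: [466.0, 135.1, 268.1]
ee_rot: [0.004, 1.0, 0.002, 0.003]
contact_force: [-0.9, -0.6, 0.1]
gripper_width: -0.2
(array([ 1.2, -1.3, 24.1]), np.float64(-0.4), np.float64(179.6))
```

```bash
python3 -m jog '[[[1,-1,10,0],[1,-1,18,0],[1,-1,24,0],[1,-1,26,0],[1,-1,26,0]]]'; python3 w.py w10; python3 - <<'E'
from h import *
im=np.load("pics/w10.npz")["im"]; cv2.imwrite("pics/w10f.png",im); print(rel([465,134,233]))
E
```

```text
clock: 9.35
position: [465.3, 134.3, 242.3]
ee_rot: [0.004, 1.0, 0.002, 0.003]
contact_force: [0.5, 0.5, 0.1]
gripper_width: 0.2
(array([ 0.4, -0.3,  9.4]), 0, np.float64(179.5))
```

View pics/w10f.png

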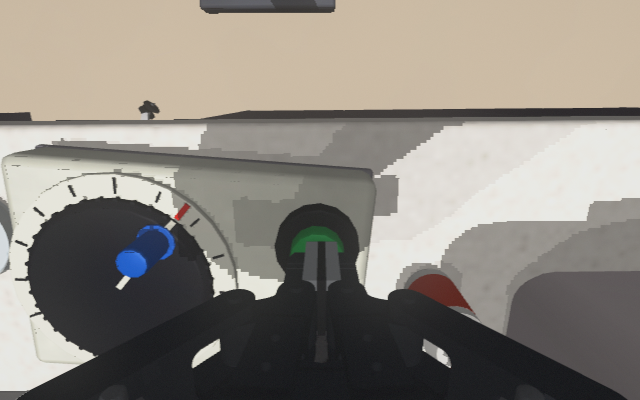

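The fingertips at (320,245) are centred over the green button, and the index line still meets the red mark at (183,211). I'll press now.

```bash
python3 -m jog '[[[0,0,2,0],[0,0,4,0],[0,0,6,0],[0,0,8,0],[0,0,8,0]]]'
```

```text
clock: 10.02
position: [465.5, 134.4, 234.6]
ee_rot: [0.004, 1.0, 0.003, 0.003]
contact_force: [-0.9, -0.4, 3.3]
gripper_width: 0.1
```

```bash
python3 -m jog '[[[0,0,0.5,0],[0,0,1,0],[0,0,1.5,0],[0,0,2,0],[0,0,2,0]]]'
```

```text
clock: 10.65
position: [465.5, 134.5, 234.2]
ee_rot: [0.003, 1.0, 0.003, 0.004]
contact_force: [-4.3, -0.0, 15.6]
gripper_width: 0.2
```

The button has bottomed: 15.6 N and no further travel. I'll lift straight up.

```bash
python3 -m jog '[[[0,0,-5,0],[0,0,-15,0],[0,0,-40,0],[0,0,-80,0],[0,0,-120,0]]]'; python3 -m jog '[[[0,0,-25,0],[10,10,-50,0],[20,30,-50,0],[20,30,-50,0],[20,30,-50,0]]]'; python3 - <<'E'
from h import *
p=arm.camera_params("wrist"); im,d=arm.get_image("wrist"); np.savez("pics/w11.npz",im=im,d=d,**p); cv2.imwrite("pics/w11.png",im)
hsv=cv2.cvtColor(im,cv2.COLOR_BGR2HSV); H,S,V=[hsv[...,i] for i in range(3)]
b=blobs((H>50)&(H<80)&(S>110)&(V>60),1)[0]; u,v=b[1].astype(int); z=np.median(d[v-3:v+4,u-3:u+4]); print(b,p["R"].T@(np.linalg.solve(p["mtx"],[u,v,1])*z-p["t"]))
im,d=arm.get_image("top"); cv2.imwrite("pics/t11.png",im)
E
```

```text
clock: 11.28
position: [464.3, 133.7, 355.1]
ee_rot: [0.004, 1.0, 0.002, 0.003]
contact_force: [0.8, -1.1, -1.2]
gripper_width: -0.1
clock: 11.9
position: [444.2, 163.4, 404.7]
ee_rot: [0.004, 1.0, 0.002, 0.002]
contact_force: [0.2, -0.4, -0.3]
gripper_width: 0.2
(np.int32(518), array([287.18, 201.39]), array([274, 189,  27,  25], dtype=int32)) [464.92353496 133.94772802  67.11079344]
```

View pics/w11.png

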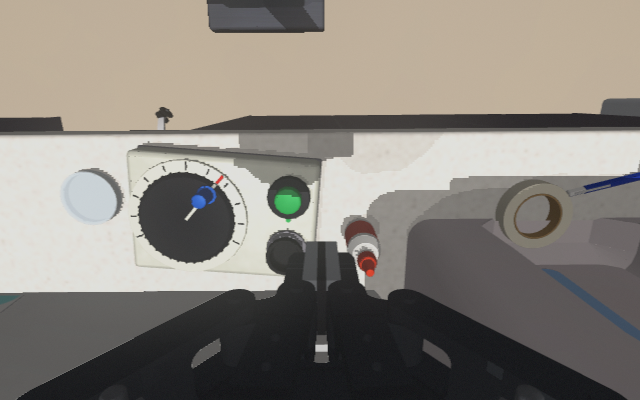

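View pics/t11.png

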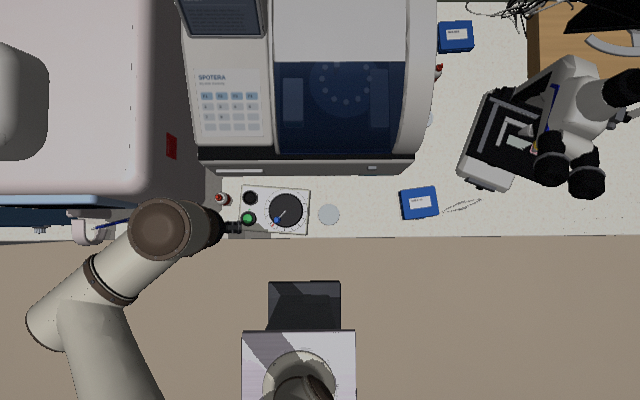

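The wrist view shows the index line on the red mark at (219,181) and the green button back up at about 67 mm. In the top view the dropper (222,198), dish (329,214) and slide box (419,202) are unmoved, and the robot touches nothing. I'll hand the job in.

```bash
python3 -c "
from bench import arm
print(arm.job_done())"
```

```text
the job is handed in; nothing more can be done
None
```

I turned the dial to the red set line, pressed the start button fully down, let it come up again, and handed the job in at about 12 s of the 53 s allowed. `job_done` reports no verdict, so the result rests on my own checks.

- **Dial:** I pushed the blue peg about 97° clockwise with the closed fingertips. The wrist force read 5 N or less after each step. The index line and red line both measured 135.2° about the dial axis. They still looked lined up in the last picture.
- **Start button:** I pressed it after the dial was set, until it bottomed. The force rose from 3 to 16 N with almost no further travel. Afterwards its top measured about 67 mm above the worktop, the same as before the press.
- **Bystanders:** the dropper, dish and slide box appeared at the same pixels in the top view at the end as at the start. I compared these by eye, and one pixel is roughly 3 mm.
- **Robot:** at hand-in it was clear of everything, with the fingertips about 230 mm above the worktop.

The peg was up to 12° ahead of where I expected, because the thicker part of the finger above the tip probably touched it first. I corrected for that by eye before the last push. No check failed.

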